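# Slide the slate board out over the end of the ledge

### The arm

A 6-joint arm with a two-finger parallel gripper is mounted at the origin on a cart in front of the work surface, level with it; the furniture and walls round the work are solid. World frame = base frame: x ahead of the robot, y to its left, z up, the work surface at z = 0. Lengths are in m, angles in degrees, forces in N, time in s.
With the tool pointing down it reaches from about 0.35 to 0.725 m from the base axis. Payload 6 kg.
Tool frame: the origin (TCP) lies midway between the tips of the shut fingers; the grasp point (between the pads) lies 19 mm behind it (env.grasp_offset is the z of the grasp point in the tool frame, in m); z points along the fingers, y is the direction in which the jaws open and shut (so a half turn about z gives the same grasp; the last joint's range is limited). The gripper opens to 85 mm and grips with 20 to 120 N. Pads are 22 mm wide; open, the fingers measure 114 mm over their backs; the gripper's body (76 mm by 85 mm) begins 54 mm behind the grasp point. The pads swing forward as they close: fully open they stand 13 mm farther back than shut.
Start: joints at [-52.844, 2.303, 4.859, 0, -92.561, -19.12], TCP at [0.186, -0.57, 0.231] pointing down, gripper open.
Joint ranges: [-146.85, 146.85], [-73.84, 115.35], [-62.03, 85.46], [-188.31, 113.3], [-161.28, -10.13], [-171.36, 171.36]. Speed limits (degrees/s): [147.25, 147.25, 172.46, 180, 180, 180].

### API

Orientations are given as a 3x3 rotation matrix whose columns are the frame's x, y, z axes.
In Python, from workcell import env gives the robot as it stands. The module is installed in compiled form; this text tells all that it offers.
- The arm moves only by the tool jog_arm, never from a script. Its argument "targets" is one flat list of numbers, 5 for each row, row after row: the shift along the tool's x, y, z in cm, then the turn about the tool's z in rad, then the closure, from 0 (fully open) to 1 (shut). In form: [x, y, z, twist, fingers, x, y, z, twist, fingers, ...]. A call has exactly 5 rows; each row is the pose to reach, as a shift and turn from the pose measured when the call began, along the tool's axes at that moment; what a row does not reach only later rows make up. A row lasts 1/10 s, in which the tool goes at most 50 mm and 8.59 degrees, less where a joint would pass 70% of its speed; a pose out of reach is approached as far as the arm can. A call with a gripper value outside its range is refused whole. The fingers move at their own pace and stop on an object; "grip_force" is the grip in N (left out, the last holds). Time passes only in rows, so rows that repeat a pose let the fingers close, or fill a call up. It gives the time, the measured TCP pose, the force and the opening at its end, in the units of the state.
- env.read_state(): the state, without advancing time (a new reading comes with each control period).
- env.camera(name): name is "scene" or "top" or "wrist"; returns the picture (420x560x3 uint8, blue, green, red); there is no depth.
- env.calibration(name): a dict with "fx", "fy", "cx", "cy" (pixels), "dist" ([k1, k2, p1, p2, k3] as OpenCV has them; the pictures are not rectified), "pose" (4x4, takes a point from camera to world coordinates); the wrist camera has in their place "mount" (4x4, takes a point from camera to tool coordinates, whose origin is the TCP and whose axes are the flange's). Camera axes: x right, y up, looking along -z (the intrinsics and any distortion apply to the point x, -y, -z); pixel columns grow to the right and rows downward; lengths in m; the calibration is good to about 2 mm. A picture is of the moment at which its call begins: read the wrist's pose just before it. calibration takes no time and is no camera call.
- env.hand_in(): hands the job in, once; it reports no verdict.
Trained networks look in the newest picture that a camera, given by its name, has taken for a name from the list of things; names that differ only in an ending like _2 or _b are one class to them, and where a whole thing is asked for, a point or a joint stands for the part that bears it (a point fixed in the world has none). Each returns a list of dicts, best first, with "conf" (0 to 1); they miss things now and then, are a little off and sometimes report something else, mostly with a low value. They report only what shows in the picture. A call takes as long as a camera call. They do not tell look-alikes from the thing itself.
- env.trace(camera, target): "region" (420x560 bool, what is visible of it) and "at" ([column, row] in pixels, amid what is visible of it).
- env.landmark_of(camera, target): "at" ([column, row] in pixels: a listed point, or the origin of a listed thing).
The state is a dict: "time_s": time; "qpos": joint angles; "joint_vel": joint speeds; "tau": joint torques, N m; "tcp_pos": TCP position; "eef_rot": TCP orientation; "wrist_force": force on the tool from outside, world axes, zero at the start; "torque": the same for the moment, N m; "finger_gap": finger opening in m.
Only numpy, scipy, OpenCV 4.12 (cv2) and the standard library are available. Lean on these libraries where they do the work, as an engineer would, in place of code of your own. Each camera call takes 0.05 s, during which the arm holds its last target.

### The job

The slate serving board lies flat on the wooden riser, too thin to get hold of. Push it along the riser with the fingertips, out over the end it lies nearer to, until it sticks out about 4 cm past that end, so that someone can later take it by its edge. Leave it lying flat, square to the riser and within the riser's two long sides; do not lift, tip or drop it, and leave the bamboo board and everything else where it is.

Things in the scene. Friction and masses are not known exactly. Their poses are not given: they have to be found in the camera images.
- riser: low wooden shelf, fixed on the worktop: a board 160 mm deep (its own x) and 380 mm long (its own y, so the two ends lie at y = +190 and -190 mm), 18 mm thick, on two dark steel legs; flat top face 60 mm above the worktop. Origin on the worktop under its centre; x points away from the robot at yaw 0, z up. Position and turn vary
- end_left (a point): middle of the top edge of the riser's left end (riser y = +190 mm, on the top face)
- end_right (a point): middle of the top edge of the riser's right end (riser y = -190 mm, on the top face)
- slate: dark grey slate serving board, 110 mm (its x) by 120 mm (its y) by 7 mm thick, loose, about 0.2 to 0.35 kg, flat on one half of the riser with its y axis nearly along the riser's; origin at the centre of its underside. It may lie on the left or the right half, its outer edge 5 to 35 mm inside the end; between it and the bamboo board 70 mm or more are free
- bamboo: pale bamboo board of the same size, 110 x 120 x 7 mm, loose, flat on the other half of the riser; origin at the centre of its underside; to be left alone
- mug: black mug, 80 mm wide, 116 mm with handle, 95 mm tall, standing on the worktop behind the riser; origin under its centre
- shaker: steel seasoning shaker, 47 mm wide, 82 mm tall, on the worktop behind the riser; origin under its centre
- cup: pale wooden toothpick cup, 52 mm wide, 53 mm tall, on the worktop in front of the riser; origin under its centre
- spoon: teaspoon, 139 mm long, lying on the worktop in front of the riser; origin under its centre
There are look-alikes about, which are no part of the job. What is shaped like the slate but green or yellow is not meant.

How it is judged (in metres and radians):
At the end, for the whole second after the job is handed in: slate board at rest, flat on the riser, sticking out 27 to 53 mm past an end, turned less than 0.2 rad from the riser, less than 25 mm off its middle line; bamboo board moved less than 12 mm, other things less than 15 mm ((y of slate in the frame of riser between 0.157 and 0.183 m or y of slate in the frame of riser between -0.183 and -0.157 m) and x of slate in the frame of riser between -0.025 and 0.025 m and angle between the y axis of slate and the y axis of riser, either way round below 0.2 rad and height (world z) of slate between 0.057 and 0.063 m and angle between slate's own z axis and vertical below 0.05 rad and linear speed of slate below 0.01 m/s and distance of bamboo from where it was at the start of the episode below 0.012 m and distance of each of mug, shaker, cup, spoon from where it was at the start of the episode below 0.015 m); the robot touches nothing.
It fails at once if the slate board is lifted off the riser or drops from it (height (world z) of slate above 0.068 m or height (world z) of slate below 0.052 m).
It fails at once if the slate board is tipped (angle between slate's own z axis and vertical above 0.12 rad).
It fails at once if the bamboo board is moved or lifted (distance of bamboo from where it was at the start of the episode above 0.012 m).
It fails at once if another thing is displaced (distance of any of mug, shaker, cup, spoon from where it was at the start of the episode above 0.015 m).
It also fails if it takes over 35 s, if anything falls off the work surface, if the arm or the gripper's body presses on something with over 40 N, if the wrist force passes 120 N, or if a joint passes its speed limit or range.

## Working session

There is one attempt and no reset: what is moved stays moved. The work goes in short steps, Python scripts to look and compute and a tool call to move; the robot and the scene stay as the last step left them, time stands still between calls to the robot, and variables do not carry over. Pictures are saved under pics/ and viewed, and the job is handed in when it is done.

Besides the shell and the picture viewer there is one more tool, called after ">>>" by a JSON object that holds its "method" and its "body". jog_arm: Moves the arm, as the interface text tells. Its arguments: {"type":"object","properties":{"targets":{"type":"array","items":{"type":"number"}},"grip_force":{"type":"number"}},"required":["targets"]}

```bash
mkdir -p pics; python3 - <<'E'
from workcell import env
import cv2,numpy as np
s=env.read_state();print(s['time_s'],s['tcp_pos'],np.round(s['eef_rot'],3),s['finger_gap'])
for n in ("scene","top"):
    cv2.imwrite(f'pics/{n}0.png',env.camera(n))
    for t in ("riser","slate","bamboo","end_left","end_right"):
        print(n,t,[(d['at'],round(d['conf'],2)) for d in env.landmark_of(n,t)])
    c=env.calibration(n);print(c)
E
```

```text
0.0 [ 0.1857495  -0.57017731  0.23026669] [[-0.951 -0.31  -0.001]
 [-0.31   0.951  0.002]
 [ 0.     0.002 -1.   ]] 0.08558917451740201
scene riser [([303.1, 256.1], 0.65)]
scene slate [([288.8, 154.8], 0.94), ([259.8, 273.3], 0.91)]
scene bamboo [([230.4, 292.7], 0.75)]
scene end_left [([227.4, 295.4], 0.75)]
scene end_right [([354.1, 192.9], 0.95), ([260.3, 273.3], 0.27)]
{'fx': 392.9510961447977, 'fy': 392.9510961447977, 'cx': 281.8441683171361, 'cy': 211.09828268344975, 'dist': array([-0.04678283,  0.        ,  0.        ,  0.        ,  0.        ]), 'pose': array([[-8.15983246e-01,  4.09943787e-01, -4.07575066e-01,
         2.34916357e-01],
       [-5.78074972e-01, -5.79653915e-01,  5.74308859e-01,
         5.03063325e-01],
       [-8.18134838e-04,  7.04235352e-01,  7.09966126e-01,
         6.72102706e-01],
       [ 0.00000000e+00,  0.00000000e+00,  0.00000000e+00,
         1.00000000e+00]])}
top riser [([263.1, 244.9], 0.76), ([212.6, 287.2], 0.22)]
top slate [([213.5, 231.1], 0.87), ([374.8, 158.9], 0.84), ([284.1, 151.1], 0.56)]
top bamboo [([311.5, 249.6], 0.56)]
top end_left [([181.0, 227.5], 0.76)]
top end_right [([342.0, 254.6], 0.97)]
{'fx': 395.90358297229324, 'fy': 395.90358297229324, 'cx': 278.86995557292545, 'cy': 213.4204652359879, 'dist': array([0.02781189, 0.        , 0.        , 0.        , 0.        ]), 'pose': array([[ 3.84455111e-02,  9.74370668e-01, -2.21638770e-01,
         3.68783142e-01],
       [-9.99237469e-01,  3.59746564e-02, -1.51757979e-02,
        -8.16780700e-04],
       [-6.81347370e-03,  2.22053205e-01,  9.75010744e-01,
         9.78923178e-01],
       [ 0.00000000e+00,  0.00000000e+00,  0.00000000e+00,
         1.00000000e+00]])}
```

View pics/scene0.png

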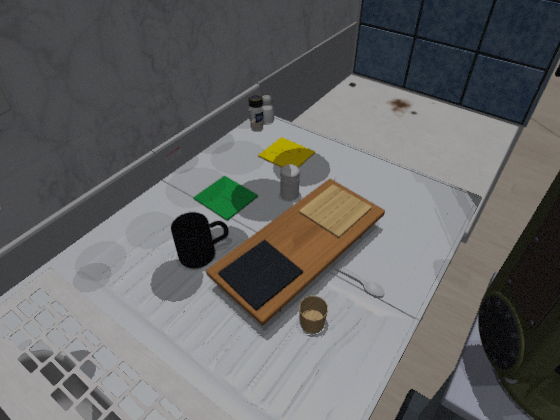

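View pics/top0.png

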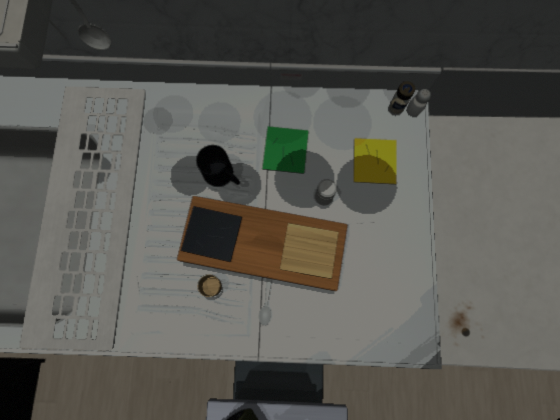

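Slate candidates in the top picture are the dark grey board at (212,234), the green one at (285,150) and the yellow one at (375,160). Only the dark grey one fits, because it lies on the riser's left half (+y) and the green and yellow ones are excluded. I'll confirm with a crop and measure.

```bash
cat > h.py <<'E'
from workcell import env
import cv2,numpy as np
def unproj(n,pts,z):
    c=env.calibration(n)
    K=np.array([[c['fx'],0,c['cx']],[0,c['fy'],c['cy']],[0,0,1]])
    u=cv2.undistortPoints(np.array(pts,float).reshape(-1,1,2),K,np.array(c['dist'])).reshape(-1,2)
    P=c['pose'];d=np.c_[u[:,0],-u[:,1],-np.ones(len(u))]@P[:3,:3].T
    t=(z-P[2,3])/d[:,2]
    return (P[:3,3]+d*t[:,None])[:,:2]
def rect(n,region,z):
    r=region.astype(np.uint8)
    k,l,st,_=cv2.connectedComponentsWithStats(r)
    r=(l==1+np.argmax(st[1:,4])).astype(np.uint8)
    cs=max(cv2.findContours(r,cv2.RETR_EXTERNAL,cv2.CHAIN_APPROX_NONE)[0],key=cv2.contourArea).reshape(-1,2)
    w=unproj(n,cs,z)
    return cv2.minAreaRect((w*1000).astype(np.float32)),w
E
python3 - <<'E'
from h import *
ims={}
for n in ("scene","top"):
    im=env.camera(n)
    for t,z in (("riser",.06),("slate",.067),("bamboo",.067),("mug",0),("shaker",0),("cup",0),("spoon",0)):
        for d in env.trace(n,t)[:3]:
            if d['conf']<.4: continue
            (c,s,a),w=rect(n,d['region'],z)
            print(n,t,round(d['conf'],2),d['at'],np.round(c,1),np.round(s,1),round(a,1))
    for t,z in (("mug",0),("shaker",0),("cup",0),("spoon",0),("slate",.06),("bamboo",.06),("end_left",.06),("end_right",.06)):
        for d in env.landmark_of(n,t)[:2]: print(' lm',n,t,round(d['conf'],2),np.round(unproj(n,[d['at']],z),3))
    if n=="top": cv2.imwrite('pics/crop0.png',cv2.resize(im[180:320,150:370],None,fx=3.6,fy=3.6,interpolation=cv2.INTER_CUBIC))
print(env.read_state()['time_s'])
E
```

```text
scene riser 0.55 [297.2, 243.1] [505.6  51.4] [381.9 167.7] 81.4
scene slate 0.82 [225.1, 199.0] [714.   50.9] [104.2 115. ] 85.4
scene slate 0.81 [288.0, 153.8] [ 692.1 -160.9] [106.3 112.6] 89.7
scene slate 0.61 [259.8, 273.9] [523.5 169.2] [123.4 114.1] 78.2
scene bamboo 0.92 [332.8, 210.0] [492.  -57.4] [124.5 113.5] 81.9
scene mug 0.74 [192.8, 235.8] [725.5 129.5] [121.9 171.2] 56.0
scene shaker 0.73 [287.0, 182.3] [ 668.1 -139.4] [ 47.2 138.9] 33.6
scene cup 0.56 [310.2, 310.3] [412.3 149.9] [53.1 81. ] 29.4
scene spoon 0.55 [363.0, 284.5] [382.3  33.3] [125.   29.9] 1.6
 lm scene mug 0.56 [[0.695 0.157]]
 lm scene shaker 0.72 [[ 0.643 -0.102]]
 lm scene cup 0.88 [[0.408 0.167]]
 lm scene cup 0.42 [[ 0.515 -0.203]]
 lm scene spoon 0.68 [[0.383 0.04 ]]
 lm scene slate 0.8 [[ 0.696 -0.166]]
 lm scene slate 0.79 [[0.519 0.169]]
 lm scene bamboo 0.75 [[ 0.493 -0.067]]
 lm scene end_left 0.81 [[0.544 0.233]]
 lm scene end_left 0.19 [[0.373 0.083]]
 lm scene end_right 0.72 [[ 0.486 -0.144]]
top riser 0.82 [263.2, 243.3] [507.6  50.1] [378.  162.5] 81.5
top slate 0.97 [288.2, 148.6] [
[... 165 characters left out ...]
amboo 0.92 [309.8, 250.1] [491.6 -58.4] [118.7 109.3] 82.0
top mug 0.9 [216.9, 167.9] [707.  185.8] [130.3  84.1] 27.7
top shaker 0.8 [321.8, 195.5] [ 653.1 -100.7] [49.8 70.4] 69.6
top cup 0.78 [205.1, 287.9] [404.2 178.5] [57.6 55.1] 48.1
top cup 0.41 [310.4, 251.2] [501.4 -62.9] [131.2 119.8] 81.7
top spoon 0.5 [267.0, 309.5] [374.3  40.9] [108.5  29.3] 0.8
 lm top mug 0.66 [[0.681 0.157]]
 lm top shaker 0.79 [[ 0.63  -0.093]]
 lm top spoon 0.67 [[0.395 0.033]]
 lm top slate 0.95 [[0.524 0.164]]
 lm top slate 0.85 [[ 0.732 -0.004]]
 lm top bamboo 0.64 [[ 0.493 -0.064]]
 lm top end_left 0.79 [[0.538 0.244]]
 lm top end_right 0.58 [[ 0.487 -0.132]]
 lm top end_right 0.26 [[0.657 0.147]]
2.2
```

View pics/crop0.png

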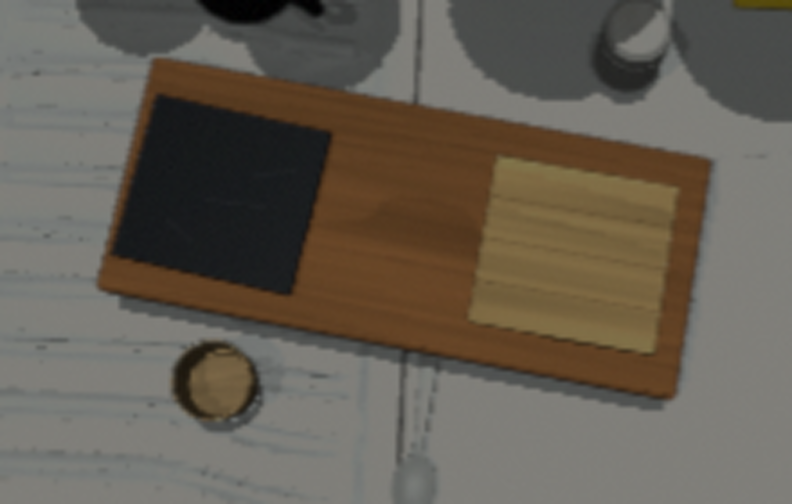

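The crop shows the dark slate on the riser's left half, with about 1 cm of wood left at its outer edge. The bamboo board is on the right half, with a gap of about 11 cm between the two. In riser coordinates the slate is at about y=+120 mm, x=-2 mm, turned about 2.7°. It needs a push of about 50 mm towards +y, with the open fingers straddling the riser's middle line.

>>> {"method": "jog_arm", "body": {"targets": [-50.9,51.3,0,-1.107,0,-50.9,51.3,0,-1.107,0,-50.9,51.3,0,-1.107,0,-50.9,51.3,0,-1.107,0,-50.9,51.3,0,-1.107,0]}}

```text
time_s: 2.7
tcp_pos: [0.2986, -0.3456, 0.2314]
eef_rot: [[-0.48, -0.877, 0.001], [-0.877, 0.48, -0.0], [-0.0, -0.001, -1.0]]
wrist_force: [1.6, 0.3, -1.0]
finger_gap: 0.0855
```

```bash
cat > go.py <<'E'
import sys
from h import *
C=np.array([.507,.0505]);A=np.radians(81.45)
Y=np.array([np.cos(A),np.sin(A)]);X=np.array([Y[1],-Y[0]])
def go(rx,ry,z):
    s=env.read_state();R=np.array(s['eef_rot']);p=np.array(s['tcp_pos'])
    tgt=np.r_[C+X*rx+Y*ry,z]
    ty=np.arctan2(R[1,1],R[0,1]);want=np.arctan2(X[1],X[0])
    d=(want-ty+np.pi/2)%np.pi-np.pi/2
    q=p[:2]-C
    print('t',s['time_s'],'tcp',np.round(p,4),'riser',np.round([q@X,q@Y],4),'F',np.round(s['wrist_force'],1),'gap',s['finger_gap'],'tilt',np.round(R[:,2],3))
    print('shift cm',np.round(R.T@(tgt-p)*100,2),'twist',round(-d,3), 'q',np.round(s['qpos'],1))
if __name__=='__main__': go(*map(float,sys.argv[1:4]))
E
python3 go.py 0 .025 .23
```

```text
t 2.7 tcp [ 0.2986 -0.3456  0.2314] riser [-0.1472 -0.4226] F [ 1.6  0.3 -1. ] gap 0.08548142022640123 tilt [ 0.001 -0.    -1.   ]
shift cm [-47.09   1.58   0.14] twist -0.351 q [-23.7 -20.1 -15.   -0.  -95.   -5. ]
```

>>> {"method": "jog_arm", "body": {"targets": [-47.1,1.6,0.1,-0.351,0,-47.1,1.6,0.1,-0.351,0,-47.1,1.6,0.1,-0.351,0,-47.1,1.6,0.1,-0.351,0,-47.1,1.6,0.1,-0.351,0]}}

```text
time_s: 3.2
tcp_pos: [0.4109, -0.1218, 0.2314]
eef_rot: [[-0.148, -0.989, 0.002], [-0.989, 0.148, -0.0], [-0.0, -0.002, -1.0]]
wrist_force: [0.6, -0.3, 0.2]
finger_gap: 0.0854
```

```bash
python3 go.py 0 .025 .20
```

```text
t 3.2 tcp [ 0.4109 -0.1218  0.2314] riser [-0.0694 -0.1846] F [ 0.6 -0.3  0.2] gap 0.08544055394747825 tilt [ 0.002 -0.    -1.   ]
shift cm [-20.96  -6.94   3.17] twist 0.0 q [ 10.8 -24.8 -18.5   0.  -96.2 -19.3]
```

Now the tool y axis is along the riser's x, and tool -x points along riser +y.

>>> {"method": "jog_arm", "body": {"targets": [-4.5,-1.5,0,0,0,-9,-3,0,0,0,-13.5,-4.5,0,0,0,-18,-6,1.0,0,0,-21,-6.9,3.2,0,0]}}

```text
time_s: 3.7
tcp_pos: [0.512, 0.0786, 0.2008]
eef_rot: [[-0.147, -0.989, 0.006], [-0.989, 0.147, 0.001], [-0.002, -0.005, -1.0]]
wrist_force: [0.2, -0.2, -0.5]
finger_gap: 0.0852
```

```bash
python3 - <<'E'
from h import *
from go import go
im=env.camera("wrist");cv2.imwrite('pics/w1.png',im)
cv2.imwrite('pics/t1.png',env.camera("top"))
go(0,.025,.054)
E
```

```text
t 3.8 tcp [0.5098 0.0786 0.1952] riser [-0.0014  0.0281] F [-0.5 -0.3 -1.6] gap 0.08483122902536042 tilt [-0.004 -0.001 -1.   ]
shift cm [ 0.29 -0.2  14.12] twist 0.004 q [ 31.1 -10.5 -11.   -0.1 -89.7 -39.5]
```

View pics/w1.png

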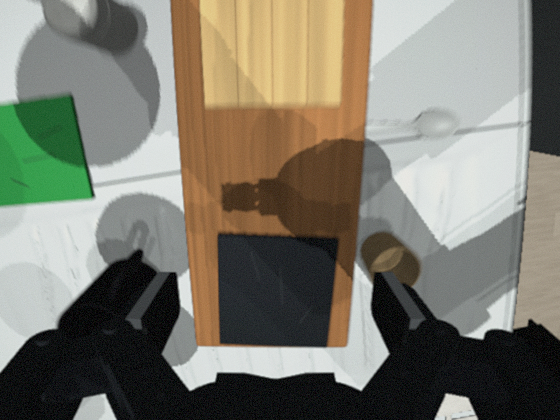

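The wrist view shows the slate at (278,290), square in the riser's lower half, and the bamboo at (272,55). The gap is clear. I'll descend in stages.

>>> {"method": "jog_arm", "body": {"targets": [0.2,-0.1,4,0,0,0.3,-0.2,8,0,0,0.3,-0.2,11,0,0,0.3,-0.2,12.5,0,0,0.3,-0.2,12.5,0,0]}}

```text
time_s: 4.3
tcp_pos: [0.5099, 0.0743, 0.0688]
eef_rot: [[-0.146, -0.989, -0.007], [-0.989, 0.146, -0.003], [0.004, 0.006, -1.0]]
wrist_force: [0.0, 0.3, 0.6]
finger_gap: 0.0856
```

```bash
python3 - <<'E'
from h import *
from go import go
im=env.camera("wrist");cv2.imwrite('pics/w2.png',im)
cv2.imwrite('pics/s2.png',cv2.resize(env.camera("scene")[150:330,180:420],None,fx=3,fy=3))
go(0,.025,.052)
E
```

```text
t 4.4 tcp [0.5117 0.075  0.0722] riser [0.001  0.0249] F [-0.8  0.4  1.2] gap 0.08523986568837733 tilt [-0.002 -0.001 -1.   ]
shift cm [-0.01  0.1   2.02] twist 0.004 q [ 30.7  -8.1 -21.9   0.  -76.4 -39. ]
```

View pics/w2.png

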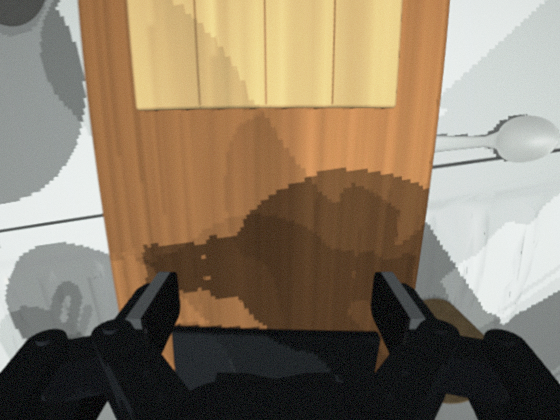

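View pics/s2.png

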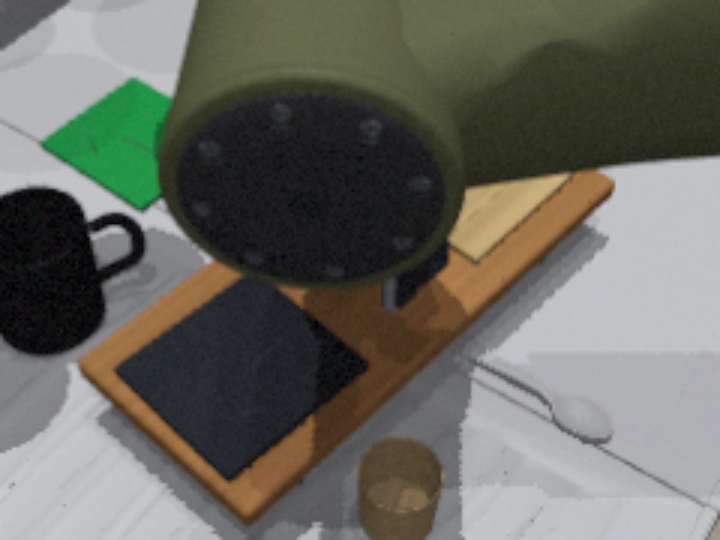

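>>> {"method": "jog_arm", "body": {"targets": [0,0.1,0.7,0,0,0,0.1,1.4,0,0,0,0.1,1.8,0,0,0,0.1,2.0,0,0,0,0.1,2.0,0,0]}}

```text
time_s: 4.9
tcp_pos: [0.5105, 0.0751, 0.0518]
eef_rot: [[-0.145, -0.989, -0.002], [-0.989, 0.145, -0.002], [0.002, 0.002, -1.0]]
wrist_force: [0.0, -0.2, -0.0]
finger_gap: 0.0854
```

```bash
python3 - <<'E'
from h import *
from go import go
im=env.camera("wrist");cv2.imwrite('pics/w3.png',im)
go(0,.025,.050)
E
```

```text
t 4.95 tcp [0.5107 0.0751 0.0521] riser [0.     0.0249] F [0.2 0.3 0.8] gap 0.08527667198113993 tilt [-0.002 -0.002 -1.   ]
shift cm [-0.02 -0.    0.21] twist 0.004 q [ 30.8  -7.5 -23.4   0.  -74.2 -39.1]
```

View pics/w3.png

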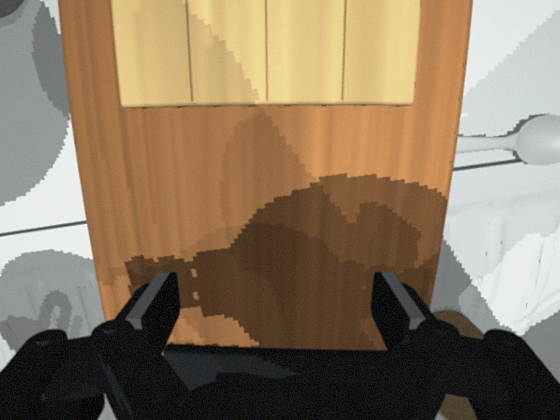

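>>> {"method": "jog_arm", "body": {"targets": [0,0,0.1,0,0,0,0,0.2,0,0,0,0,0.25,0,0,0,0,0.3,0,0,0,0,0.3,0,0]}}

```text
time_s: 5.45
tcp_pos: [0.5107, 0.0751, 0.049]
eef_rot: [[-0.145, -0.989, -0.002], [-0.989, 0.145, -0.002], [0.002, 0.002, -1.0]]
wrist_force: [-0.4, -0.0, -0.1]
finger_gap: 0.0856
```

```bash
python3 go.py 0 .025 .049
```

```text
t 5.45 tcp [0.5107 0.0751 0.049 ] riser [-0.      0.0249] F [-0.4 -0.  -0.1] gap 0.08555018602276052 tilt [-0.002 -0.002 -1.   ]
shift cm [-0.01 -0.    0.  ] twist 0.004 q [ 30.8  -7.4 -23.7   0.  -73.8 -39.1]
```

>>> {"method": "jog_arm", "body": {"targets": [-0.4,0,0.05,0.004,0,-0.8,0,0.1,0.004,0,-1.2,0,0.1,0.004,0,-1.6,0,0.1,0.004,0,-1.8,0,0.1,0.004,0]}}

```text
time_s: 5.95
tcp_pos: [0.5133, 0.0934, 0.048]
eef_rot: [[-0.149, -0.989, -0.002], [-0.989, 0.149, -0.002], [0.002, 0.002, -1.0]]
wrist_force: [0.3, 0.3, -0.1]
finger_gap: 0.0854
```

```bash
python3 go.py 0 .065 .048
```

```text
t 5.95 tcp [0.5133 0.0934 0.048 ] riser [-0.0001  0.0434] F [ 0.3  0.3 -0.1] gap 0.08539338051855766 tilt [-0.002 -0.002 -1.   ]
shift cm [-2.16 -0.01 -0.  ] twist 0.0 q [ 32.4  -6.4 -22.9   0.  -73.6 -41. ]
```

No contact with the riser. I'll push slowly for 2 cm and look.

>>> {"method": "jog_arm", "body": {"targets": [-0.4,0,0,0,0,-0.8,0,0,0,0,-1.2,0,0,0,0,-1.6,0,0,0,0,-2.0,0,0,0,0]}}

```text
time_s: 6.45
tcp_pos: [0.5163, 0.1133, 0.048]
eef_rot: [[-0.149, -0.989, -0.002], [-0.989, 0.149, -0.002], [0.002, 0.002, -1.0]]
wrist_force: [-0.1, -1.4, 1.4]
finger_gap: 0.0854
```

```bash
python3 - <<'E'
from h import *
from go import go
im=env.camera("wrist");cv2.imwrite('pics/w4.png',im)
cv2.imwrite('pics/s4.png',cv2.resize(env.camera("scene")[180:340,180:400],None,fx=3.4,fy=3.4))
go(0,.085,.048)
E
```

```text
t 6.55 tcp [0.5164 0.1138 0.0479] riser [-0.0001  0.064 ] F [ 0.8 -0.6  0.3] gap 0.08564611668356728 tilt [-0.002 -0.001 -1.   ]
shift cm [-2.1  -0.01 -0.01] twist 0.0 q [ 34.2  -5.3 -21.9  -0.  -73.5 -42.8]
```

View pics/w4.png

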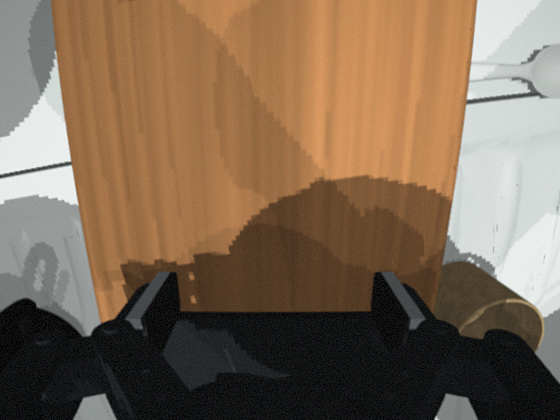

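View pics/s4.png

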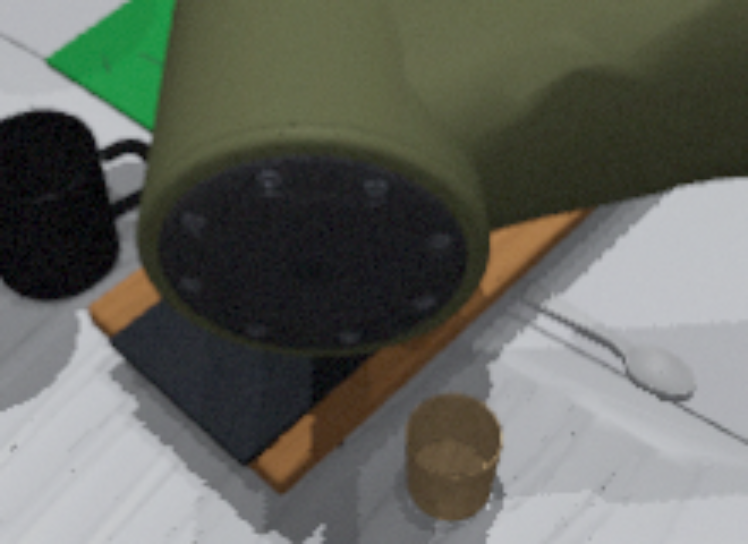

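The slate is moving and stays square. Its inner edge is level at row 311 in the wrist view, and in the scene crop its outer edge is just past the riser's end. I'll check the edge position in numbers.

```bash
python3 - <<'E'
from h import *
from go import C,X,Y
s=env.read_state();c=env.calibration("wrist")
T=np.eye(4);T[:3,:3]=s['eef_rot'];T[:3,3]=s['tcp_pos'];P=T@c['mount']
K=np.array([[c['fx'],0,c['cx']],[0,c['fy'],c['cy']],[0,0,1]])
def up(pts,P,K,dist,z):
    u=cv2.undistortPoints(np.array(pts,float).reshape(-1,1,2),K,np.array(dist)).reshape(-1,2)
    d=np.c_[u[:,0],-u[:,1],-np.ones(len(u))]@P[:3,:3].T
    w=P[:3,3]+d*((z-P[2,3])/d[:,2])[:,None]
    q=w[:,:2]-C;return np.round(np.c_[q@X,q@Y],4)
print('inner edge',up([[190,311],[275,311],[365,311]],P,K,c['dist'],.067))
# scene corner of slate outer edge: crop px/3.4+offset
pts=[[180+110/3.4,180+342/3.4],[180+247/3.4,180+463/3.4]]
w=unproj("scene",pts,.067)-C;print('outer corners',np.c_[w@X,w@Y])
pts=[[180+91/3.4,180+310/3.4],[180+280/3.4,180+483/3.4]]
w=unproj("scene",pts,.06)-C;print('riser corners',np.c_[w@X,w@Y])
E
```

```text
inner edge [[ 0.035   0.0691]
 [-0.0015  0.0688]
 [-0.0402  0.0691]]
outer corners [[ 0.04722131  0.19427352]
 [-0.06017164  0.19290414]]
riser corners [[ 0.07622657  0.18551905]
 [-0.07726301  0.1866119 ]]
```

>>> {"method": "jog_arm", "body": {"targets": [-0.5,0,0,0,0,-1.0,0,0,0,0,-1.5,0,0,0,0,-2.0,0,0,0,0,-2.4,0,0,0,0]}}

```text
time_s: 7.05
tcp_pos: [0.52, 0.138, 0.0479]
eef_rot: [[-0.148, -0.989, -0.002], [-0.989, 0.148, -0.001], [0.002, 0.002, -1.0]]
wrist_force: [0.1, -2.5, 0.5]
finger_gap: 0.0854
```

>>> {"method": "jog_arm", "body": {"targets": [-0.2,0,0,0,0,-0.4,0,0,0,0,-0.6,0,0,0,0,-0.7,0,0,0,0,-0.7,0,0,0,0]}}

```text
time_s: 7.55
tcp_pos: [0.5211, 0.1451, 0.0479]
eef_rot: [[-0.148, -0.989, -0.002], [-0.989, 0.148, -0.001], [0.001, 0.002, -1.0]]
wrist_force: [0.1, -0.8, 0.3]
finger_gap: 0.0851
```

```bash
python3 - <<'E'
from h import *
from go import go
cv2.imwrite('pics/w5.png',env.camera("wrist"))
cv2.imwrite('pics/s5.png',cv2.resize(env.camera("scene")[180:340,180:400],None,fx=3.4,fy=3.4))
cv2.imwrite('pics/t5.png',cv2.resize(env.camera("top")[180:320,150:370],None,fx=3.6,fy=3.6))
go(0,.1,.048)
E
```

```text
t 7.7 tcp [0.5211 0.1451 0.0479] riser [-0.0001  0.0956] F [-0.2 -0.   0.5] gap 0.08541242167182439 tilt [-0.002 -0.001 -1.   ]
shift cm [-0.44 -0.01 -0.01] twist 0.001 q [ 36.8  -3.4 -20.1  -0.  -73.4 -45.4]
```

View pics/s5.png

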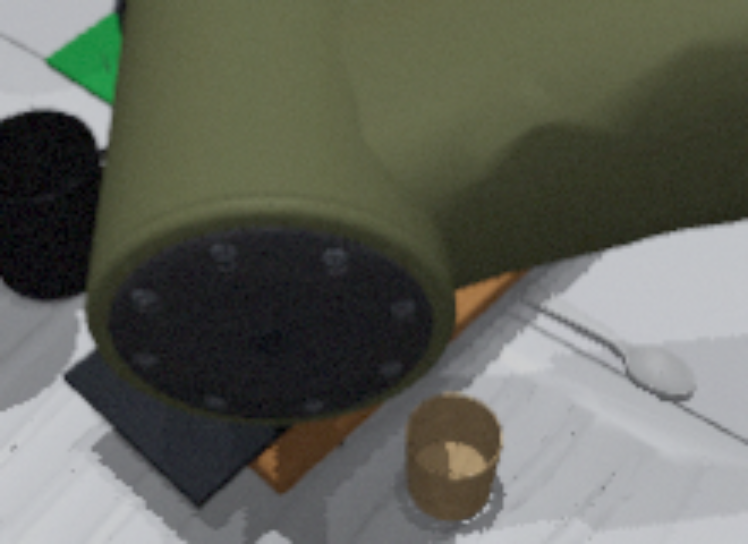

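View pics/t5.png

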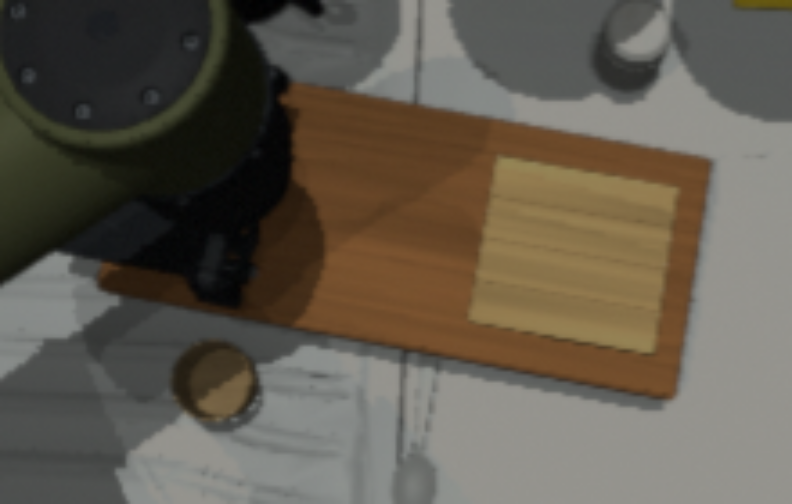

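```bash
python3 - <<'E'
from h import *
from go import C,X,Y
pts=np.array([[66,377],[200,503]])/3.4+[180,180]
w=unproj("scene",pts,.067)-C;print('outer corners',np.c_[w@X,w@Y])
E
```

```text
outer corners [[ 0.04661457  0.22488541]
 [-0.05960811  0.22425353]]
```

View pics/w5.png

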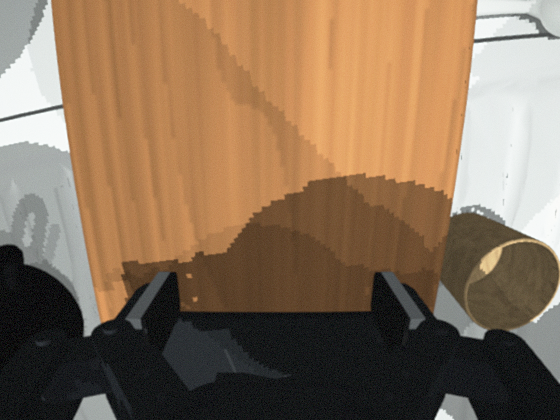

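The outer edge is about 35–38 mm past the end. I'll push 3 mm more, then back off and rise to look.

>>> {"method": "jog_arm", "body": {"targets": [-0.1,0,0,0,0,-0.2,0,0,0,0,-0.3,0,0,0,0,-0.3,0,0,0,0,-0.3,0,0,0,0]}}

```text
time_s: 8.2
tcp_pos: [0.5216, 0.1481, 0.0479]
eef_rot: [[-0.148, -0.989, -0.002], [-0.989, 0.148, -0.001], [0.001, 0.001, -1.0]]
wrist_force: [0.0, -1.7, 1.1]
finger_gap: 0.086
```

>>> {"method": "jog_arm", "body": {"targets": [0.5,0,0,0,0,1.5,0,0,0,0,3.0,0,0,0,0,4.0,0,-1.0,0,0,4.5,0,-4.0,0,0]}}

```text
time_s: 8.7
tcp_pos: [0.513, 0.1015, 0.086]
eef_rot: [[-0.149, -0.989, -0.007], [-0.989, 0.149, -0.003], [0.003, 0.006, -1.0]]
wrist_force: [0.9, -0.2, 0.7]
finger_gap: 0.0854
```

>>> {"method": "jog_arm", "body": {"targets": [0,0,-4,0,0,0,0,-8,0,0,2,0,-12,0,0,6,0,-14,0,0,10,0,-14,0,0]}}

```text
time_s: 9.2
tcp_pos: [0.4997, 0.0014, 0.2315]
eef_rot: [[-0.149, -0.989, 0.001], [-0.989, 0.149, -0.001], [0.001, -0.001, -1.0]]
wrist_force: [1.2, -0.2, -0.4]
finger_gap: 0.0854
```

>>> {"method": "jog_arm", "body": {"targets": [4,1,0,0,0,8,3,0,0,0,12,5,0,0,0,16,7,0,0,0,20,9,0,0,0]}}

```text
time_s: 9.7
tcp_pos: [0.3792, -0.1847, 0.2327]
eef_rot: [[-0.148, -0.989, 0.003], [-0.989, 0.148, -0.001], [0.001, -0.003, -1.0]]
wrist_force: [0.3, -0.7, 0.3]
finger_gap: 0.0858
```

```bash
python3 - <<'E'
from h import *
from go import go,C,X,Y
for n in ("top","scene"):
    im=env.camera(n)
    for t,z in (("riser",.06),("slate",.067),("bamboo",.067),("mug",0),("shaker",0),("cup",0),("spoon",0)):
        for d in env.trace(n,t)[:3]:
            if d['conf']<.4: continue
            (c,s,a),w=rect(n,d['region'],z)
            q=np.array(c)/1000-C
            print(n,t,round(d['conf'],2),d['at'],np.round(c,1),np.round(s,1),round(a,1),'riser xy',np.round([q@X,q@Y],4))
    if n=="top": cv2.imwrite('pics/t6.png',cv2.resize(im[170:310,140:360],None,fx=3.6,fy=3.6,interpolation=cv2.INTER_CUBIC))
    else: cv2.imwrite('pics/s6.png',cv2.resize(im[180:340,180:400],None,fx=3.4,fy=3.4,interpolation=cv2.INTER_CUBIC))
go(0,0,.2)
E
```

```text
top riser 0.88 [252.1, 225.5] [524.4  48. ] [378.5 129. ] 81.1 riser xy [0.0176 0.0001]
top slate 0.91 [376.3, 159.9] [ 715.  -212.1] [106.2 115.3] 88.6 riser xy [ 0.2448 -0.2288]
top slate 0.63 [190.8, 229.1] [528.  219.6] [124.6 110.6] 80.8 riser xy [-0.0044  0.1703]
top slate 0.63 [286.3, 151.1] [737.6   4.7] [102.9 112.8] 86.0 riser xy [ 0.2349 -0.011 ]
top bamboo 0.85 [306.6, 239.9] [511.9 -61.6] [120.7  71.3] 83.8 riser xy [ 0.0215 -0.1101]
top bamboo 0.67 [190.7, 230.2] [528.3 220.8] [120.4 111.6] 82.5 riser xy [-0.0042  0.1716]
top mug 0.97 [215.2, 166.5] [708.5 185.2] [133.2  82. ] 26.5 riser xy [0.1793 0.1632]
top shaker 0.74 [323.7, 194.3] [ 653.  -100.9] [49.4 71.4] 69.6 riser xy [ 0.1669 -0.128 ]
scene riser 0.69 [295.3, 248.4] [506.   51.5] [380.5 164.8] 81.0 riser xy [-0.0011  0.0009]
scene slate 0.93 [224.6, 196.6] [712.5  49.2] [105.2 112.5] 85.1 riser xy [0.2035 0.0293]
scene slate 0.91 [286.3, 152.8] [ 693.4 -160. ] [104.1 113.3] 88.6 riser xy [ 0.2157 -0.1805]
scene slate 0.61 [238.1, 292.5] [528.7 219.5] [121.3 114.9] 82.6 riser xy [-0.0036  0.1704]
scene bamboo 0.93 [334.0, 208.8] [490.8 -58.2] [128.3 114.1] 80.8 riser xy [ 1.000e-04 -1.099e-01]
scene mug 0.93 [192.2, 235.6] [726.2 128.8] [122.7 170.1] 57.1 riser xy [0.2051 0.1101]
scene mug 0.56 [364.8, 284.6] [381.7  27.3] [ 28.5 122.9] 83.6 riser xy [-0.1204 -0.0415]
scene shaker 0.74 [292.5, 249.3] [533.2   6.5] [419.8 182.1] 81.1 riser xy [ 0.0325 -0.0396]
scene shaker 0.72 [286.2, 181.8] [ 668.8 -141.5] [ 53.7 142.8] 35.3 riser xy [ 0.1885 -0.1659]
scene cup 0.91 [310.1, 312.2] [412.3 149.4] [54.6 80.5] 33.6 riser xy [-0.1084  0.0838]
scene spoon 0.55 [364.3, 284.2] [381.5  27. ] [ 29.2 123.2] 83.6 riser xy [-0.1206 -0.0419]
t 10.5 tcp [ 0.3812 -0.1828  0.2316] riser [-0.0897 -0.2494] F [-0.4 -0.2 -0.4] gap 0.0856496290624538 tilt [ 0.001 -0.001 -1.   ]
shift cm [-24.94  -8.99   3.14] twist 0.001 q [  2.1 -25.7 -19.1   0.1 -96.6 -10.6]
```

View pics/t6.png

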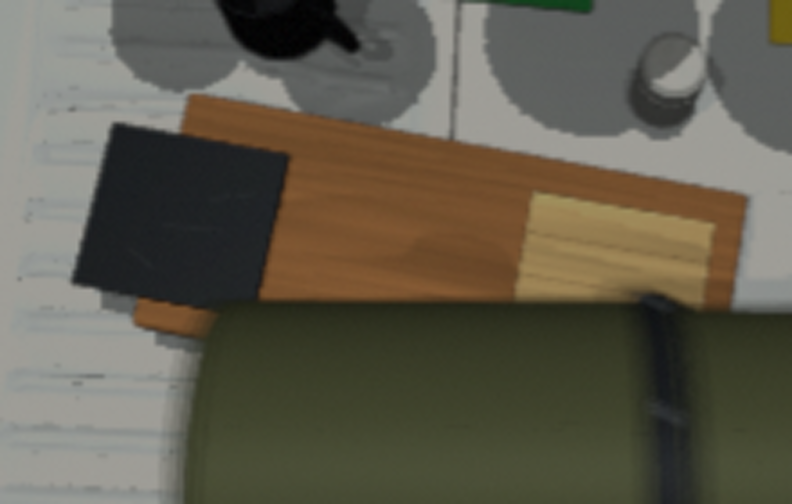

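View pics/s6.png

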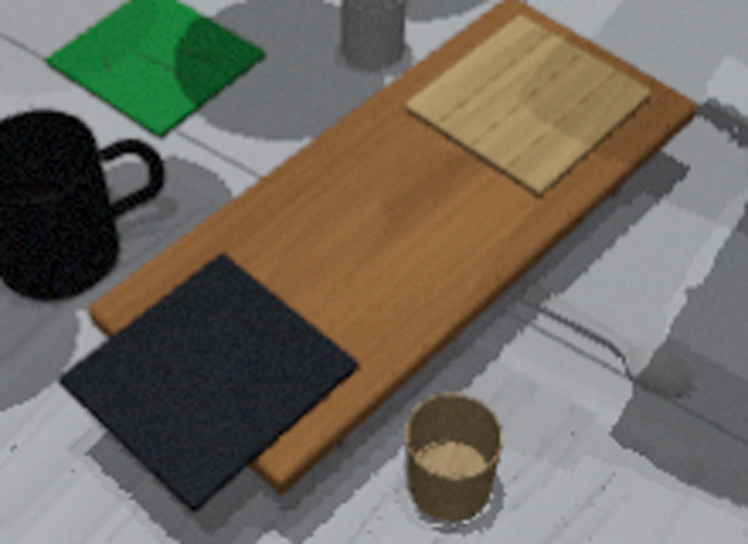

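Both views agree: the slate is flat and square, at riser y≈0.170 and x≈-0.004. Nothing else has visibly moved, and the arm is clear.

```bash
python3 -c "
from workcell import env
print(env.hand_in())"
```

```text
the job is handed in; nothing more can be done
None
```

I pushed the slate about 5 cm along the riser with the open fingertips, out over its left end, then withdrew the arm and handed the job in at about 10.5 s.

- **Slate:** in the last pictures, both cameras put it at riser y ≈ 0.170 m, about 40 mm past the end. It was about 4 mm off the middle line, turned about 1° or less, and lay flat.
- **Other things:** the bamboo board, mug, shaker and cup stayed where they were to within a few millimetres.
- **Checks that were weaker or disagreed:**
    - The arm hid the cup, the spoon and part of the bamboo in the last top view, so for these I relied on the scene camera.
    - The scene camera put the spoon about 6 mm from its first reading. I put this down to shadow, since the tool never went near it.
    - During the push, estimates of the slate's position differed by up to about 8 mm between cameras. The last ones agreed to within 1 mm.

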